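Clamp a manifold block with a fold-away crank

TASK

Clamp the aluminium manifold block in the green bench clamp: swing the folded red crank handle fully upright, crank clockwise (seen from above) until the jaw holds the block snugly against the end stop without overtightening, then fold the handle back flat onto the crank arm. Move the jaw only by cranking with the handle out, stop as soon as you feel the clamp bite (about 5 N more at the handle than free running), leave it tight, and leave the other things on the bench alone.

Things in the scene. Friction and masses are not known exactly. Their poses are not given: they have to be found in the camera images.
- clamp: Green bench clamp, fixed to the bench. Origin at bench height on the vertical crank axis; z up. Base plate 115 x 360 x 18 mm runs from y = -55 to +305 mm of its frame, a gearbox 88 x 88 mm, 80 mm high, stands round the origin and carries the crank; the steel bed (top at z = 30 mm) runs along its +y with the moving jaw, the block and the end stop. The end stop (74 mm wide, up to z = 75 mm) is set for the day: its face lies anywhere from y = 217 to 235 mm and is not measured.
- crank (a joint): Crank angle in rad, growing clockwise seen from above (closing the jaw, 40 mm per turn = 6.4 mm per rad); starts between -0.5 and 0.5. At 0 the crank arm points from the axis along -x of the clamp's frame. Stiff: friction 0.3 N m, about 4 N at the handle; the crank stays where it is left. The arm is a steel bar 16 mm wide, its underside at z = 100 and top at z = 112 mm, free to pass round and round over the gearbox. From the start to the bite it needs some 1.2 to 1.85 turns.
- fold (a joint): Angle of the folding handle in rad: 0 = folded flat, lying along the crank arm, knob inward near the axis; 1.57 = upright, against its stop. Stiff: friction 0.12 N m, so it stays at any angle.
- fold_pivot (a point): Pivot of the folding handle, on the crank arm 75 mm from the crank axis and 128 mm above the bench. The pivot's axis is level and square to the arm.
- knob (a point): Centre of the red ball knob at the free end of the handle, 62 mm from the pivot. The ball is 30 mm in diameter and spins freely about the handle's length, so a grip on it need not turn with the crank. Folded, it lies 128 mm above the bench, 13 mm from the crank axis; upright, 190 mm above the bench, 75 mm from the axis. Below it the handle is a 10 mm rod.
- jaw: Moving steel jaw, 74 mm wide, 36 mm thick with its orange pad, 44 mm high. Origin at the bottom middle of the pad's face, which looks along the clamp's +y; it moves +y as the crank closes. The pad is springy (40 N/mm): past the bite the load grows by about 3.5 N at the handle per 0.15 rad, 110 N at the jaw per 10 N at the handle; 150 N would harm the block. Left alone, the crank holds up to 45 N.
- block: Loose aluminium manifold block with two brass ports on top, 75 x 60 x 50 mm high, 0.6 kg. Origin at the centre of its underside, standing on the bed; its 60 mm side lies along the clamp's y, between jaw and end stop, with gaps on both sides. The jaw slides it along to the stop.
- carton: Loose red-brown carton 100 x 70 x 55 mm, origin under its centre. To be left alone.
- spool: Loose dark steel spool, 90 mm across, 48 mm high, origin under its centre. To be left alone.
- jar: Loose jar with a green cap, 64 mm across, 75 mm high, origin under its centre. To be left alone.
- screwdriver: Loose screwdriver lying on the bench. To be left alone.
Not all that is in view belongs to the job. Of the things like the block, leave any that is blue or orange; of the rest the larger one is meant.

How it is judged (in metres and radians):
On the way, in this order (a step that is already met when the one before it is completed fails the run):
1. the handle is swung upright before the crank is turned (value of joint fold above 1.35 rad and value of joint crank below 1.2 rad), for 0.2 s.
2. with the handle out, the jaw is cranked until it bites on the block (value of joint fold above 1 rad and contact force between jaw and block above 15 N), for 0.2 s.
At the end, for the whole second after the job is handed in: The handle is folded flat (within 0.12 rad), the jaw presses the block with more than 12 N against the end stop, the block stands upright on the bed (tilt under 0.08 rad, within 6 mm of the bed) and everything is at rest (value of joint fold below 0.12 rad and contact force between jaw and block above 12 N and angle between block's own z axis and vertical below 0.08 rad and z of block in the frame of clamp below 0.036 m and linear speed of block below 0.01 m/s and velocity of joint crank between -0.05 and 0.05 rad/s); the robot touches nothing.
It fails at once if the clamp is overtightened: the jaw presses the block with more than 150 N (contact force between jaw and block above 150 N).
It fails at once if the crank is wound with the handle folded in (value of joint fold below 0.8 rad and value of joint crank between 1.5 and 5 rad).
It fails at once if the gripper pushes the jaw itself (more than 8 N) (contact force between any of the arm, the fingers and jaw above 8 N).
It fails at once if the carton, spool, jar or screwdriver is moved by more than 20 mm (distance of any of carton, spool, jar, screwdriver from where it was at the start of the episode above 0.02 m).
It also fails if it takes over 72 s, if anything falls off the work surface, if the arm or the gripper's body presses on something with over 40 N, if the wrist force passes 120 N, or if a joint passes its speed limit or range.

ROBOT

A 6-joint arm with a two-finger parallel gripper is mounted at the origin on the work surface. World frame = base frame: x ahead of the robot, y to its left, z up, the work surface at z = 0. Lengths are in m, angles in degrees, forces in N, time in s.
With the tool pointing down it reaches from about 0.35 to 0.975 m from the base axis. Payload 7.1 kg.
Tool frame: the origin (TCP) lies at the very end of the fingers, on their centre line; the grasp point (between the pads) lies 19 mm behind it; z points along the fingers, y is the direction in which the jaws open and shut (so a half turn about z gives the same grasp; the last joint's range is limited). The gripper opens to 88 mm and grips with 3 to 60 N. Pads are 20 mm wide; open, the fingers measure 115 mm over their backs; the gripper's body (75 mm by 178 mm) begins 61 mm behind the grasp point.
Start: joints at [73.109, 24.242, 93.386, -0, 62.372, -1.089], TCP at [0.17, 0.601, 0.223] pointing down, gripper open.
Joint ranges: [-172.04, 172.04], [-51.8, 120.97], [4.93, 147.93], [-75.15, 255.16], [6.16, 154.13], [-145.62, 145.62]. Speed limits (degrees/s): [136.94, 136.94, 172.46, 180, 180, 180].

INTERFACE

Orientations are given as [roll, pitch, yaw] about the fixed x, y, z axes, in that order (R = Rz(yaw) Ry(pitch) Rx(roll)).
In Python, from rig import arm, get_image, models gives the robot as it stands.
- The arm moves only by the tool play_rows, never from a script. Its arguments are lists of equal length, an entry for each row: "offset": the shift along the world's x, y, z in m, a list of three; "angular": the turn, a rotation vector about the world's x, y, z in degrees, a list of three; "gripper": the finger opening in m, from 0 to 0.0878. In form: {"offset": [[x, y, z], ...], "angular": [[ax, ay, az], ...], "gripper": [gripper, ...]}. A call has 1 to 12 rows; each row is the pose to reach, as a shift and turn from the pose measured when the call began; what a row does not reach only later rows make up. A row lasts 1/12 s, in which the tool goes at most 41.7 mm and 7.16 degrees, less where a joint would pass 70% of its speed; a pose out of reach is approached as far as the arm can. A call with a gripper value outside its range is refused whole. The fingers move at their own pace and stop on an object; "force" is the grip in N (left out, the last holds). Time passes only in rows, so rows that repeat a pose let the fingers close. It gives the time, the measured TCP pose, the force and the opening at its end, in the units of the state.
- arm.state(): the state, without advancing time (a new reading comes with each control period).
- get_image(name): name is "side" or "top" or "wrist"; returns a dict with "image" (420x560x3 uint8, red, green, blue), "vfov" (degrees; the focal length in pixels is half the picture's height over the tangent of half this angle, whatever the lens; pixels are square), "cx", "cy" (the principal point, pixels), "distortion" ([k1, k2, p1, p2, k3] as OpenCV has them; the pictures are not rectified), "R" (3x3) and "t" (3): a world point X has camera coordinates R X + t; the wrist camera has in their place "tool_from_camera" (4x4, takes a point from camera to tool coordinates, whose origin is the TCP and whose axes are the flange's). Camera axes: x right, y down, z forward; pixel columns grow to the right and rows downward; lengths in m; the calibration is good to about 2 mm. A picture is of the moment at which its call begins: read the wrist's pose just before it. There is no depth.
- arm.hand_in(): hands the job in, once; it reports no verdict.
Trained networks look in the newest picture that a camera, given by its name, has taken for a name from the list of things; names that differ only in an ending like _2 or _b are one class to them, and where a whole thing is asked for, a point or a joint stands for the part that bears it (a point fixed in the world has none). Each returns a list of dicts, best first, with "score" (0 to 1); they miss things now and then, are a little off and sometimes report something else, mostly with a low value. They report only what shows in the picture. A call takes as long as a camera call. They do not tell look-alikes from the thing itself.
- models.search_frame(target, camera): "extent" ([left, top, right, bottom] in pixels, round what is visible of it).
- models.cut_out(target, camera): "region" (420x560 bool, what is visible of it) and "extent" ([left, top, right, bottom] in pixels, round what is visible of it).
- models.pinpoint(target, camera): "position" ([row, column] in pixels: a listed point, or the origin of a listed thing).
The state is a dict: "time_s": time; "q": joint angles; "joint_vel": joint speeds; "tau": joint torques, N m; "position": TCP position; "orientation": TCP orientation; "wrist_force": force on the tool from outside, world axes, zero at the start; "moment": the same for the moment, N m; "opening": finger opening in m.
Only numpy, scipy, OpenCV 4.12 (cv2) and the standard library are available. Lean on these libraries where they do the work, as an engineer would, in place of code of your own. Each camera call takes 0.05 s, during which the arm holds its last target.

## Working session

There is one attempt and no reset: what is moved stays moved. The work goes in short steps, Python scripts to look and compute and a tool call to move; the robot and the scene stay as the last step left them, time stands still between calls to the robot, and variables do not carry over. Pictures are saved under pics/ and viewed, and the job is handed in when it is done.

Besides the shell and the picture viewer there is one more tool, called after ">>>" by a JSON object that holds its "op" and its "data". play_rows: Moves the arm, as the interface text tells. Its arguments: {"type":"object","properties":{"offset":{"type":"array","items":{"type":"array","items":{"type":"number"}}},"angular":{"type":"array","items":{"type":"array","items":{"type":"number"}}},"gripper":{"type":"array","items":{"type":"number"}},"force":{"type":"number"}},"required":["offset","angular","gripper"]}

```bash
mkdir -p pics
cat > h.py <<'E'
import numpy as np, cv2
from rig import arm, get_image, models
def K(im):
    f=210/np.tan(np.radians(im["vfov"])/2)
    return np.array([[f,0,im["cx"]],[0,f,im["cy"]],[0,0,1]])
def save(im,n): cv2.imwrite('pics/'+n,im["image"][:,:,::-1])
def ray(im,px,RT=None):
    # px [row,col] -> origin,dir world
    u=cv2.undistortPoints(np.array([[[px[1],px[0]]]],float),K(im),np.array(im["distortion"],float))[0,0]
    R=np.array(im["R"]);t=np.array(im["t"])
    o=-R.T@t; d=R.T@np.array([u[0],u[1],1]); return o,d
def onz(im,px,z):
    o,d=ray(im,px); return o+d*(z-o[2])/d[2]
def proj(im,X):
    R=np.array(im["R"]);t=np.array(im["t"])
    p,_=cv2.projectPoints(np.array(X,float).reshape(-1,3),cv2.Rodrigues(R)[0],t,K(im),np.array(im["distortion"],float))
    return p[:,0]
def tri(rays):
    A=0;b=0
    for o,d in rays:
        d=d/np.linalg.norm(d);P=np.eye(3)-np.outer(d,d);A=A+P;b=b+P@o
    return np.linalg.solve(A,b)
E
python3 - <<'E'
from h import *
print(arm.state())
for c in("side","top","wrist"):
    im=get_image(c); save(im,c+"0.png")
    print(c,im["vfov"],im["distortion"])
    for t in ("clamp","fold_pivot","knob","block","jaw","crank"):
        for r in models.pinpoint(t,c)[:3]:
            s=t+" "+str(np.round(r["position"],1))+" %.2f"%r["score"]
            print(s)
E
```

```text
{'time_s': 0.0, 'q': array([ 7.31111432e+01,  2.42839814e+01,  9.34319180e+01, -1.29026301e-03,
        6.23703661e+01, -1.08965398e+00]), 'joint_vel': array([-0.13318737,  0.04537127,  0.07481104, -0.07241971, -0.02520539,
       -0.0654038 ]), 'tau': array([ 1.01712714e-03, -5.44625080e+01, -2.73670113e+01,  6.45440910e-02,
        2.26516515e-02, -1.12673979e-04]), 'position': array([0.1699984 , 0.60086241, 0.22190326]), 'orientation': array([-1.79913728e+02, -4.98483612e-04,  1.64201396e+02]), 'wrist_force': array([ 0.17524123, -0.41280289,  0.25192083]), 'moment': array([0.03527535, 0.04350846, 0.03191718]), 'opening': 0.08780470756151286}
side 48.40779619589778 [-0.08376506  0.          0.          0.          0.        ]
clamp [248.9 288.6] 0.70
fold_pivot [222.6 267.4] 0.77
knob [213.1 286.6] 0.69
block [205.6 306.6] 0.97
block [214.9 263.8] 0.74
block [253.8 226.3] 0.56
jaw [224.3 270.7] 0.44Traceback (most recent call last):
  File "<stdin>", line 7, in <module>
ValueError: it knows: block, carton, clamp, fold_pivot, jar, jaw, knob, screwdriver, spool
```

Run:
```python
from h import *
for c in("top","side","wrist"):
    im=get_image(c); save(im,c+"0.png")
    print(c,im["vfov"],im["distortion"])
    for t in ("clamp","fold_pivot","knob","block","jaw","spool","jar","carton"):
        for r in models.pinpoint(t,c)[:3]:
            s=t+" "+str(np.round(r["position"],1))+" %.2f"%r["score"]
            if c=="top": s+=str(onz(im,r["position"],dict(clamp=0,fold_pivot=.128,knob=.128).get(t,.03)))
            print(s)
```

```text
top 43.590119324003744 [-0.05610128  0.          0.          0.          0.        ]
clamp [194.9 289.4] 0.59[ 0.52045846 -0.06247811  0.        ]
fold_pivot [217.6 296.6] 0.62[ 0.45003444 -0.07507113  0.128     ]
knob [193.4 292.1] 0.49[ 0.51050444 -0.06486924  0.128     ]
block [258.1 269.9] 0.91[ 0.34961343 -0.00725782  0.03      ]
block [264.4 223.2] 0.75[0.33442053 0.11658713 0.03      ]
block [137.6 210.7] 0.60[0.67601181 0.14924654 0.03      ]
jaw [201.9 254. ] 0.90[0.49961689 0.03346527 0.03      ]
jaw [220.  431.1] 0.65[ 0.44513005 -0.43986687  0.03      ]
spool [255.4 104.4] 0.69[0.36123704 0.43404765 0.03      ]
jar [149.2 383.4] 0.64[ 0.63848752 -0.31776079  0.03      ]
carton [220.  431.8] 0.80[ 0.44510468 -0.44175876  0.03      ]
side 48.40779619589778 [-0.08376506  0.          0.          0.          0.        ]
clamp [249.3 293.2] 0.89
fold_pivot [219.4 269.2] 0.55
block [215.6 265.3] 0.86
block [224.6 209.5] 0.83
block [252.3 224.1] 0.65
jaw [224. 270.] 0.63
spool [186.6 197.8] 0.89
jar [252.5 293.5] 0.55
carton [351.2 328.3] 0.80
wrist 61.70179208514494 [0.02990505 0.         0.         0.         0.        ]
block [358.4 209. ] 0.37
spool [357.4 208.8] 0.65
```

View pics/top0.png

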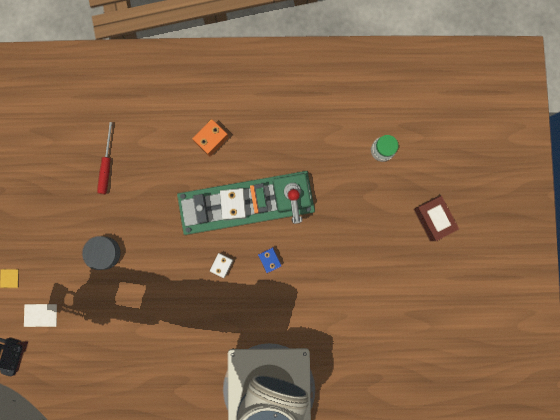

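View pics/side0.png

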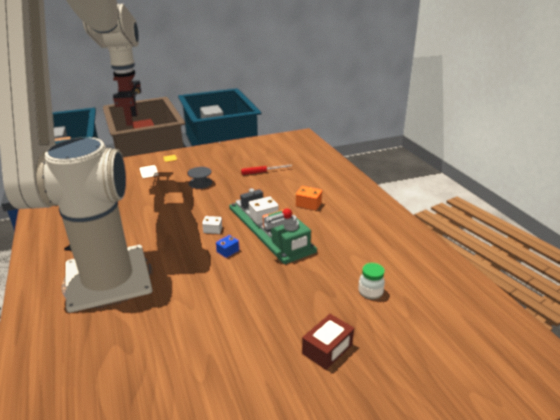

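View pics/wrist0.png

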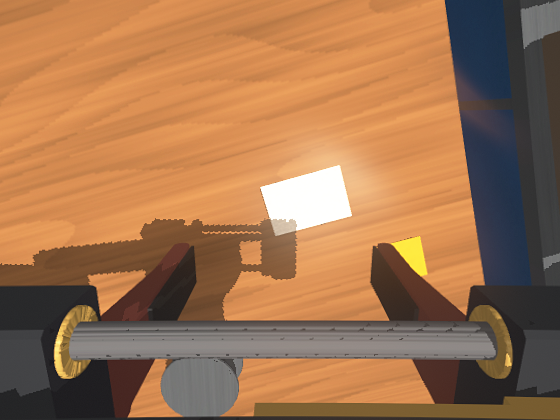

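The meant block is the larger pale one already in the clamp, at about (232, 205) in the top view. The small white one at (222, 265), the blue one at (270, 260) and the orange one at (210, 137) are decoys. I'll enlarge that region to confirm and check the wrist camera geometry.

Run:
```python
from h import *
im=get_image("top"); cr=im["image"][110:290,160:340]; cv2.imwrite('pics/crop_top.png',cv2.resize(cr,None,fx=4,fy=4,interpolation=2)[:600,:,::-1])
print(proj(im,[[.5,-.06,0],[.6,-.06,0]]))
w=get_image("wrist"); print(np.round(w["tool_from_camera"],3), K(w))
r=models.cut_out("clamp","top")[0]; print(r["score"],r["extent"])
```

```text
[[288.60768877 202.36228999]
 [288.04949379 166.1360257 ]]
[[-0.001 -0.963 -0.268  0.074]
 [ 1.    -0.001 -0.001 -0.001]
 [ 0.001 -0.268  0.963 -0.161]
 [ 0.     0.     0.     1.   ]] [[351.56784703   0.         282.91202784]
 [  0.         351.56784703 209.5355141 ]
 [  0.           0.           1.        ]]
0.62 [176.5, 168.7, 316.6, 232.6]
```

View pics/crop_top.png

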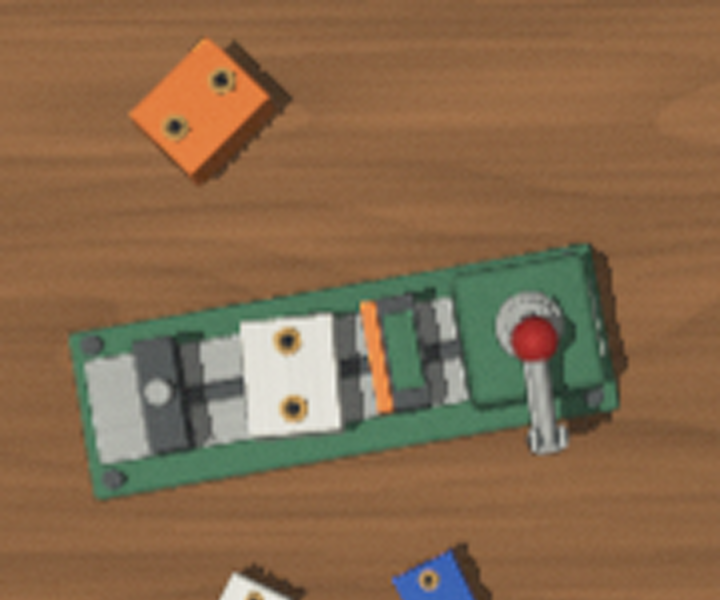

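>>> {"op": "play_rows", "data": {"offset": [[0.0,-0.01,0.03],[0.01,-0.03,0.06],[0.03,-0.06,0.09],[0.05,-0.1,0.12],[0.07,-0.14,0.15],[0.09,-0.18,0.17],[0.11,-0.22,0.17],[0.13,-0.26,0.17],[0.15,-0.3,0.17],[0.17,-0.33,0.17],[0.19,-0.36,0.17],[0.21,-0.39,0.17]], "angular": [[0,0,2],[0,0,4],[0,0,6],[0,0,8],[0,0,10],[0,0,12],[0,0,14],[0,0,16],[0,0,18],[0,0,20],[0,0,22],[0,0,24]], "gripper": [0.08,0.08,0.08,0.08,0.08,0.08,0.08,0.08,0.08,0.08,0.08,0.08]}}

```text
time_s: 2.8
position: [0.3665, 0.2312, 0.3931]
orientation: [180.0, 0.1, -171.7]
wrist_force: [0.6, -0.7, -0.9]
opening: 0.08
```

>>> {"op": "play_rows", "data": {"offset": [[0.015,-0.035,0],[0.03,-0.07,0],[0.04,-0.11,0],[0.05,-0.15,0],[0.06,-0.19,0],[0.07,-0.22,0],[0.08,-0.25,0],[0.09,-0.26,0],[0.09,-0.27,0],[0.09,-0.27,0],[0.09,-0.27,0]], "angular": [[0,0,0],[0,0,0],[0,0,0],[0,0,0],[0,0,0],[0,0,0],[0,0,0],[0,0,0],[0,0,0],[0,0,0],[0,0,0]], "gripper": [0.08,0.08,0.08,0.08,0.08,0.08,0.08,0.08,0.08,0.08,0.08]}}

```text
time_s: 3.72
position: [0.4562, -0.0382, 0.3929]
orientation: [179.9, 0.0, -171.7]
wrist_force: [0.7, 0.0, 0.3]
opening: 0.08
```

```bash
cat >> h.py <<'E'
from scipy.spatial.transform import Rotation as Ro
def wrist():
    s=arm.state(); w=get_image("wrist")
    T=np.eye(4);T[:3,:3]=Ro.from_euler('xyz',s["orientation"],degrees=True).as_matrix();T[:3,3]=s["position"]
    C=T@np.array(w["tool_from_camera"]); w["R"]=C[:3,:3].T; w["t"]=-C[:3,:3].T@C[:3,3]
    return s,w
E
python3 - <<'E'
from h import *
s,w=wrist(); print(s["time_s"],s["position"],s["orientation"],s["wrist_force"]); save(w,"w1.png")
for t,z in(("clamp",0),("fold_pivot",.128),("knob",.128),("block",.03),("jaw",.03)):
    for r in models.pinpoint(t,"wrist")[:3]: print(t,np.round(r["position"],1),round(r["score"],2),np.round(onz(w,r["position"],z),4))
E
```

```text
3.7167 [ 0.45624318 -0.03820782  0.39290261] [ 1.79932634e+02  4.08260748e-02 -1.71682664e+02] [0.67891251 0.00730943 0.32435891]
clamp [196.  262.4] 0.7 [ 0.5177 -0.0633  0.    ]
fold_pivot [161.  252.6] 0.69 [ 0.4451 -0.0774  0.128 ]
knob [207.5 251.9] 0.85 [ 0.5031 -0.0713  0.128 ]
block [197.6 363. ] 0.88 [0.4908 0.0903 0.03  ]
block [ 88.9 315.4] 0.82 [ 0.3461 -0.0084  0.03  ]
block [ 93.  402.7] 0.81 [0.3343 0.1141 0.03  ]
jaw [200.1 326.6] 0.71 [0.5026 0.0359 0.03  ]
```

View pics/w1.png

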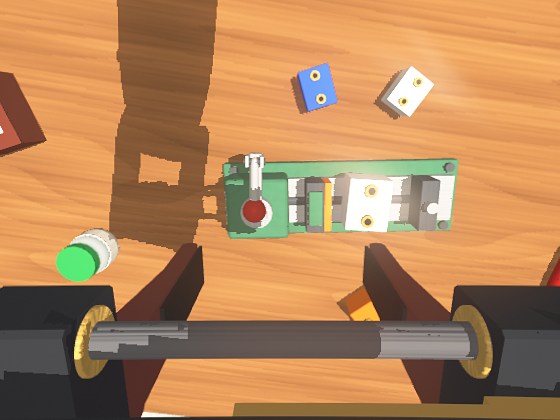

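Run:
```python
import cv2
i=cv2.imread('pics/w1.png')[145:245,210:470]; cv2.imwrite('pics/w1c.png',cv2.resize(i,None,fx=3,fy=3,interpolation=2))
i=cv2.imread('pics/top0.png')[165:240,170:320]; cv2.imwrite('pics/t1c.png',cv2.resize(i,None,fx=5,fy=5,interpolation=2))
```

```text
(no output)
```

View pics/w1c.png

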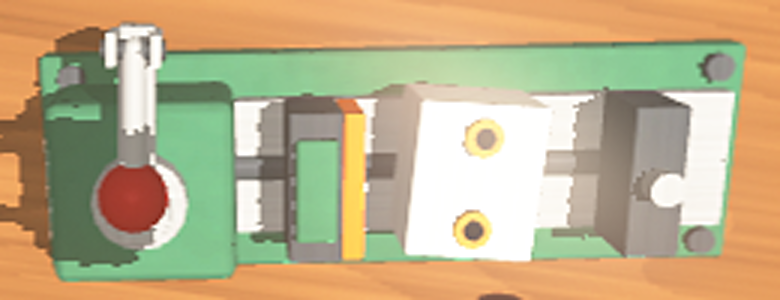

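View pics/t1c.png

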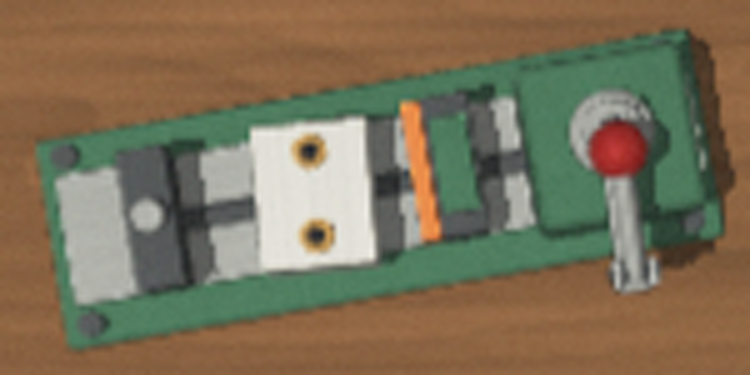

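Run:
```python
from h import *
from scipy.optimize import least_squares
t=get_image("top"); s,w=wrist()
W=[((-.0575,-.055,.018),(38,57)),((-.0575,.305,.018),(744,43)),((.0575,.305,.018),(719,257)),((.044,-.044,.08),(58,279)),((.044,.044,.08),(232,276))]
T=[((.0575,-.055,.018),(686,30)),((-.0575,-.055,.018),(722,232)),((-.0575,.305,.018),(72,348)),((.0575,.305,.018),(38,143))]
wp=np.array([a[1] for a in W])/3+[209.7,144.7]; tp=np.array([a[1] for a in T])/5+[169.6,164.6]
wX=np.array([a[0] for a in W]);tX=np.array([a[0] for a in T])
def X(p,Q): return Q@Ro.from_euler('z',p[2]).as_matrix().T+[p[0],p[1],0]
def f(p,k): 
    r=[]
    if k!=1: r.append(proj(w,X(p,wX))-wp)
    if k!=0: r.append(proj(t,X(p,tX))-tp)
    return np.concatenate(r).ravel()
for k in (0,1,2):
    r=least_squares(f,[.52,-.06,.15],args=(k,)); print(k,r.x,np.degrees(r.x[2]),np.round(r.fun,1))
p=r.x
# fit crank angle: pivot px (wrist), knob px ; also end fork
for im,n,pv,kn in((w,"w",(161,252.6),(210.5,254.)),(t,"t",(217.6,296.6),(193.4,293.3))):
    a=onz(im,pv,.128);b=onz(im,kn,.128)
    print(n,a,b,"pivot angle from axis", np.degrees(np.arctan2(a[1]-p[1],a[0]-p[0])),np.hypot(*(a-[p[0],p[1],0])[:2]), np.hypot(*(b-[p[0],p[1],0])[:2]))
```

```text
0 [ 0.51840633 -0.06776642  0.15930424] 9.127460795672166 [-0.7 -1.6  1.7 -0.5  1.1  0.2 -2.7  1.1  0.7  1.3]
1 [ 0.52064106 -0.06661444  0.16299429] 9.338884636610999 [ 0.5 -0.8  1.   0.5 -0.8  0.6 -0.8 -0.3]
2 [ 0.51884266 -0.0675412   0.15991181] 9.162271739945455 [-0.6 -1.3  1.7 -0.3  1.2  0.4 -2.5  1.4  0.9  1.6  1.  -0.1  1.4  1.2
 -0.6  0.9 -0.4 -0. ]
w [ 0.44559374 -0.07751745  0.128     ] [ 0.50721797 -0.06818071  0.128     ] pivot angle from axis -172.24423237415365 0.07392516173429366 0.011642269295764101
t [ 0.45003444 -0.07507113  0.128     ] [ 0.51046773 -0.06785652  0.128     ] pivot angle from axis -173.75476945683505 0.06921901082816374 0.00838086943850841
```

>>> {"op": "play_rows", "data": {"offset": [[0.015,-0.01,-0.02],[0.03,-0.02,-0.05],[0.045,-0.028,-0.08],[0.051,-0.031,-0.11],[0.051,-0.031,-0.14],[0.051,-0.031,-0.16],[0.051,-0.031,-0.18],[0.051,-0.031,-0.18],[0.051,-0.031,-0.18]], "angular": [[0,0,0],[0,0,0],[0,0,0],[0,0,0],[0,0,0],[0,0,0],[0,0,0],[0,0,0],[0,0,0]], "gripper": [0.07,0.07,0.07,0.07,0.07,0.07,0.07,0.07,0.07], "force": 10}}

```text
time_s: 4.87
position: [0.507, -0.069, 0.2127]
orientation: [179.9, -0.0, -171.6]
wrist_force: [-0.5, -0.3, 1.3]
opening: 0.07
```

Run:
```python
from h import *
s,w=wrist(); print(s["time_s"],s["position"],s["orientation"],s["wrist_force"]); save(w,"w2.png")
for t,z in(("fold_pivot",.128),("knob",.128)):
    for r in models.pinpoint(t,"wrist")[:3]: print(t,np.round(r["position"],1),round(r["score"],2),np.round(onz(w,r["position"],z),4))
```

```text
4.8667 [ 0.50699706 -0.06901948  0.21268578] [ 1.79929805e+02 -3.98111983e-02 -1.71601976e+02] [-0.47596193 -0.27089756  1.28772673]
fold_pivot [131.6 288.4] 0.63 [ 0.4459 -0.0748  0.128 ]
knob [213.9 281.3] 0.94 [ 0.5046 -0.0712  0.128 ]
```

View pics/w2.png

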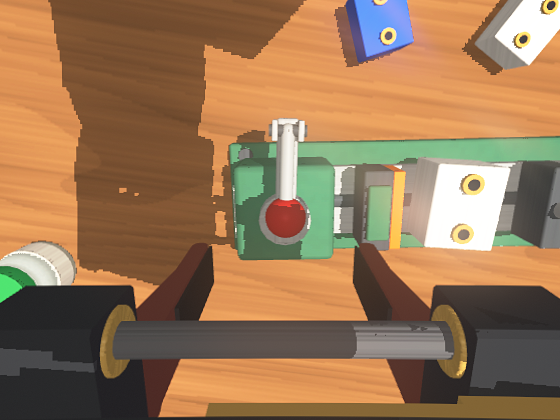

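>>> {"op": "play_rows", "data": {"offset": [[0,0,-0.03],[0,0,-0.06],[0,0,-0.08],[0,0,-0.095],[0,0,-0.101],[0,0,-0.101],[0,0,-0.101],[0,0,-0.101],[0,0,-0.101],[0,0,-0.101],[0,0,-0.101],[0,0,-0.101]], "angular": [[0,0,0],[0,0,0],[0,0,0],[0,0,0],[0,0,0],[0,0,0],[0,0,0],[0,0,0],[0,0,0],[0,0,0],[0,0,0],[0,0,0]], "gripper": [0.07,0.07,0.07,0.07,0.07,0.02,0.02,0.02,0.02,0.02,0.02,0.02], "force": 12}}

```text
time_s: 6.02
position: [0.5088, -0.068, 0.1142]
orientation: [179.9, 0.3, -171.7]
wrist_force: [1.6, 12.1, 2.4]
opening: 0.0291
```

Run:
```python
from h import *
s,w=wrist(); print(s["time_s"],s["position"],s["orientation"],s["wrist_force"],s["opening"]); save(w,"w3.png")
for t,z in(("fold_pivot",.128),("knob",.128)):
    for r in models.pinpoint(t,"wrist")[:3]: print(t,np.round(r["position"],1),round(r["score"],2),np.round(onz(w,r["position"],z),4))
```

```text
6.0167 [ 0.50876988 -0.06803562  0.11417735] [ 179.88035892    0.28773929 -171.70466267] [ 1.6431706  12.07990864  2.37001119] 0.029141743165402374
fold_pivot [137.7 291.5] 0.76 [ 0.4449 -0.0744  0.128 ]
knob [276.  283.9] 0.56 [ 0.5071 -0.0685  0.128 ]
```

View pics/w3.png

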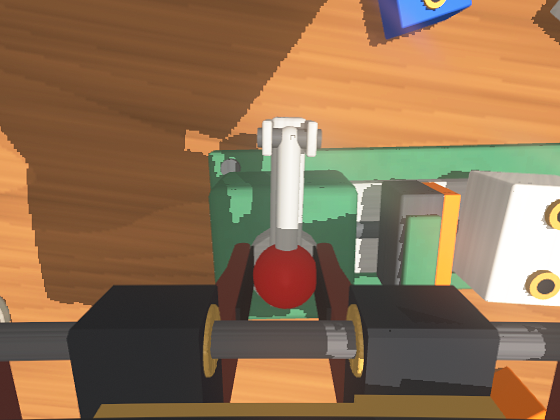

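>>> {"op": "play_rows", "data": {"offset": [[-0.0003,0.0,0.005],[-0.0009,0.0,0.0108],[-0.002,0.0,0.016],[-0.0037,-0.0005,0.0212],[-0.006,-0.0008,0.026],[-0.0083,-0.001,0.031],[-0.011,-0.0015,0.0355],[-0.0145,-0.002,0.0399],[-0.018,-0.0025,0.044],[-0.022,-0.003,0.0475],[-0.022,-0.003,0.0475]], "angular": [[0,0,0],[0,0,0],[0,0,0],[0,0,0],[0,0,0],[0,0,0],[0,0,0],[0,0,0],[0,0,0],[0,0,0],[0,0,0]], "gripper": [0.02,0.02,0.02,0.02,0.02,0.02,0.02,0.02,0.02,0.02,0.02], "force": 20}}

```text
time_s: 7.08
position: [0.4859, -0.0703, 0.1625]
orientation: [179.8, 0.3, -171.7]
wrist_force: [-1.4, 5.8, 2.1]
opening: 0.0294
```

Run:
```python
from h import *
s,w=wrist(); print(s["time_s"],s["position"],s["orientation"],s["wrist_force"],s["opening"]); save(w,"w4.png")
```

```text
7.0833 [ 0.48589302 -0.07029142  0.16249939] [ 179.81485535    0.27390426 -171.71484958] [-1.41672154  5.79053135  2.11746683] 0.029402218265124798
```

View pics/w4.png

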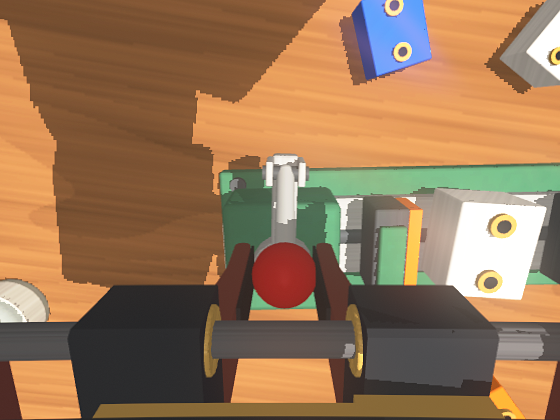

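>>> {"op": "play_rows", "data": {"offset": [[-0.0045,-0.0006,0.0033],[-0.0088,-0.001,0.0062],[-0.0135,-0.0015,0.0087],[-0.0185,-0.002,0.0108],[-0.0235,-0.003,0.0124],[-0.029,-0.0035,0.0136],[-0.034,-0.004,0.0142],[-0.0395,-0.005,0.0145],[-0.042,-0.0055,0.0145],[-0.042,-0.0055,0.0145]], "angular": [[0,0,0],[0,0,0],[0,0,0],[0,0,0],[0,0,0],[0,0,0],[0,0,0],[0,0,0],[0,0,0],[0,0,0]], "gripper": [0.02,0.02,0.02,0.02,0.02,0.02,0.02,0.02,0.02,0.02], "force": 20}}

```text
time_s: 7.97
position: [0.446, -0.0759, 0.177]
orientation: [179.9, 0.6, -171.8]
wrist_force: [11.5, 4.9, -17.5]
opening: 0.0288
```

Run:
```python
from h import *
s,w=wrist(); print(s["time_s"],s["position"],s["orientation"],s["wrist_force"],s["opening"]); save(w,"w5.png")
i=get_image("side"); cv2.imwrite('pics/s5.png',cv2.resize(i["image"][150:270,200:350],None,fx=4,fy=4,interpolation=2)[:,:,::-1])
```

```text
7.9667 [ 0.44604891 -0.07594621  0.1770291 ] [ 179.87230223    0.59760337 -171.75015477] [ 11.49044032   4.89541227 -17.45750988] 0.028758231180203972
```

View pics/w5.png

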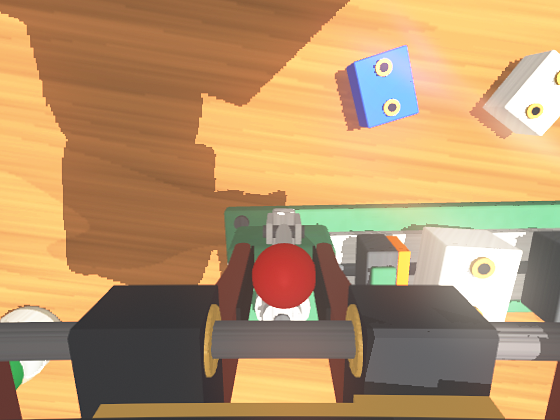

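View pics/s5.png

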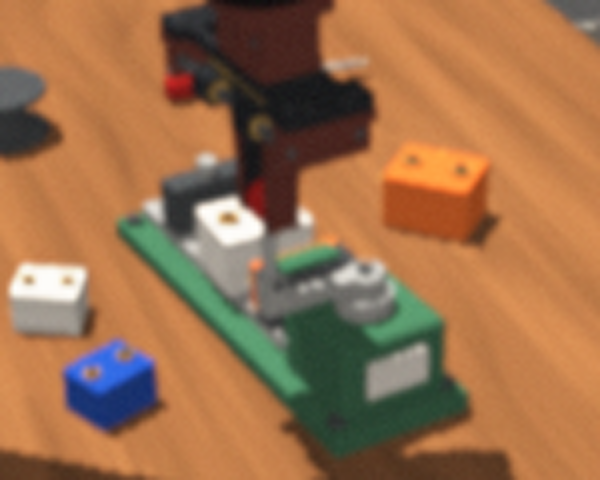

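```bash
cat > circ.py <<'E'
import numpy as np,sys,json
def table(cur,ax,R,dphi,n,hold=0,z=0):
    a=np.arctan2(cur[1]-ax[1],cur[0]-ax[0]); o=[]
    for i in range(1,n+1):
        t=a-dphi*i/n; o.append([round(ax[0]+R*np.cos(t)-cur[0],4),round(ax[1]+R*np.sin(t)-cur[1],4),z])
    o+= [o[-1]]*hold
    print(np.degrees(a), np.hypot(cur[0]-ax[0],cur[1]-ax[1])); print(json.dumps(o))
E
python3 -c "
from circ import *
table((.446,-.076),(.5203,-.0662),.075,1.8,10,1,-.002)"
```

```text
-172.48619005562097 0.07494351206075144
[[-0.0006, 0.0135, -0.002], [0.0013, 0.0268, -0.002], [0.0055, 0.0396, -0.002], [0.0119, 0.0515, -0.002], [0.0204, 0.0619, -0.002], [0.0306, 0.0708, -0.002], [0.0422, 0.0776, -0.002], [0.0549, 0.0822, -0.002], [0.0682, 0.0845, -0.002], [0.0816, 0.0844, -0.002], [0.0816, 0.0844, -0.002]]
```

>>> {"op": "play_rows", "data": {"offset": [[-0.0006,0.0135,-0.002],[0.0013,0.0268,-0.002],[0.0055,0.0396,-0.002],[0.0119,0.0515,-0.002],[0.0204,0.0619,-0.002],[0.0306,0.0708,-0.002],[0.0422,0.0776,-0.002],[0.0549,0.0822,-0.002],[0.0682,0.0845,-0.002],[0.0816,0.0844,-0.002],[0.0816,0.0844,-0.002]], "angular": [[0,0,0],[0,0,0],[0,0,0],[0,0,0],[0,0,0],[0,0,0],[0,0,0],[0,0,0],[0,0,0],[0,0,0],[0,0,0]], "gripper": [0.02,0.02,0.02,0.02,0.02,0.02,0.02,0.02,0.02,0.02,0.02], "force": 30}}

```text
time_s: 8.98
position: [0.5305, 0.0082, 0.1765]
orientation: [179.9, 0.8, -171.7]
wrist_force: [1.8, 1.8, 7.2]
opening: 0.0285
```

```bash
cat > chk.py <<'E'
from h import *
import sys
s,w=wrist(); print(s["time_s"],s["position"],s["orientation"],"F",s["wrist_force"],s["opening"],s["q"]); save(w,sys.argv[1]+".png")
ax=np.array([.5203,-.0662]); d=s["position"][:2]-ax; r=np.hypot(*d); e=d/r; tg=np.array([e[1],-e[0]])
print("r",r,"ang",np.degrees(np.arctan2(d[1],d[0])),"Ftang(cw)",s["wrist_force"][:2]@tg,"Frad",s["wrist_force"][:2]@e)
E
python3 chk.py w6
```

```text
8.9833 [0.53052736 0.00815634 0.17645675] [ 179.94063015    0.77846118 -171.70579003] F [1.7682767  1.75503607 7.21768213] 0.028506622963775926 [ -0.50811729  19.60389293 107.91553241   0.22648706  51.720583
 -98.94185961]
r 0.07505640353330485 ang 82.16838021857686 Ftang(cw) 1.5126383378358124 Frad 1.9796159631499104
```

View pics/w6.png

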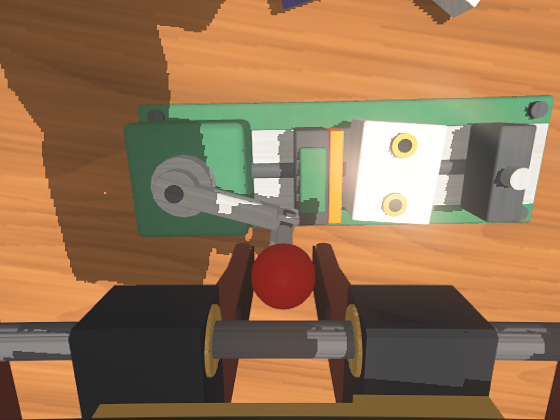

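```bash
python3 -c "
from circ import *
table((.5305,.0082),(.5203,-.0662),.075,2.2,12,0,-.001)"
```

```text
82.19359917076426 0.07509593863851759
[[0.0134, -0.0032, -0.001], [0.0259, -0.0087, -0.001], [0.0373, -0.0164, -0.001], [0.0471, -0.026, -0.001], [0.055, -0.0373, -0.001], [0.0606, -0.0498, -0.001], [0.0639, -0.0631, -0.001], [0.0648, -0.0768, -0.001], [0.0631, -0.0904, -0.001], [0.0589, -0.1035, -0.001], [0.0524, -0.1156, -0.001], [0.0439, -0.1264, -0.001]]
```

>>> {"op": "play_rows", "data": {"offset": [[0.0134,-0.0032,-0.001],[0.0259,-0.0087,-0.001],[0.0373,-0.0164,-0.001],[0.0471,-0.026,-0.001],[0.055,-0.0373,-0.001],[0.0606,-0.0498,-0.001],[0.0639,-0.0631,-0.001],[0.0648,-0.0768,-0.001],[0.0631,-0.0904,-0.001],[0.0589,-0.1035,-0.001],[0.0524,-0.1156,-0.001],[0.0439,-0.1264,-0.001]], "angular": [[0,0,0],[0,0,0],[0,0,0],[0,0,0],[0,0,0],[0,0,0],[0,0,0],[0,0,0],[0,0,0],[0,0,0],[0,0,0],[0,0,0]], "gripper": [0.02,0.02,0.02,0.02,0.02,0.02,0.02,0.02,0.02,0.02,0.02,0.02], "force": 30}}

```text
time_s: 10.03
position: [0.5748, -0.1187, 0.1765]
orientation: [180.0, 1.0, -171.7]
wrist_force: [0.3, 6.6, 4.8]
opening: 0.0282
```

```bash
python3 chk.py w7
```

```text
10.0333 [ 0.57478321 -0.11871935  0.17653755] [ 179.95507689    1.01712626 -171.73907205] F [0.34135079 6.56468932 4.83113949] 0.028191528616908018 [ -13.04903891   23.92439487  100.97418595    0.5075111    54.17121332
 -111.60410592]
r 0.07567497231342253 ang -43.94854598501326 Ftang(cw) -4.9632372418103845 Frad -4.3102137246703744
```

View pics/w7.png

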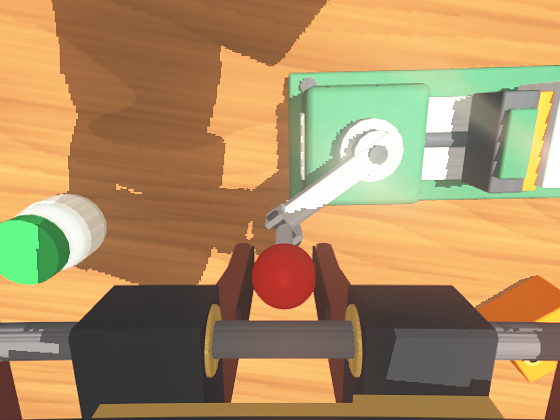

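```bash
python3 -c "
from circ import *
table((.5748,-.1187),(.5203,-.0662),.075,2.2,12,0,-.001)"
```

```text
-43.92917554521305 0.07567364138192373
[[-0.0109, -0.0085, -0.001], [-0.0227, -0.0154, -0.001], [-0.0356, -0.0201, -0.001], [-0.0492, -0.0223, -0.001], [-0.0629, -0.022, -0.001], [-0.0764, -0.0192, -0.001], [-0.0891, -0.0141, -0.001], [-0.1006, -0.0066, -0.001], [-0.1106, 0.0028, -0.001], [-0.1188, 0.0138, -0.001], [-0.1247, 0.0262, -0.001], [-0.1284, 0.0395, -0.001]]
```

>>> {"op": "play_rows", "data": {"offset": [[-0.0109,-0.0085,-0.001],[-0.0227,-0.0154,-0.001],[-0.0356,-0.0201,-0.001],[-0.0492,-0.0223,-0.001],[-0.0629,-0.022,-0.001],[-0.0764,-0.0192,-0.001],[-0.0891,-0.0141,-0.001],[-0.1006,-0.0066,-0.001],[-0.1106,0.0028,-0.001],[-0.1188,0.0138,-0.001],[-0.1247,0.0262,-0.001],[-0.1284,0.0395,-0.001]], "angular": [[0,0,0],[0,0,0],[0,0,0],[0,0,0],[0,0,0],[0,0,0],[0,0,0],[0,0,0],[0,0,0],[0,0,0],[0,0,0],[0,0,0]], "gripper": [0.02,0.02,0.02,0.02,0.02,0.02,0.02,0.02,0.02,0.02,0.02,0.02], "force": 30}}

```text
time_s: 11.08
position: [0.4474, -0.0813, 0.1767]
orientation: [-179.8, 1.4, -171.8]
wrist_force: [11.5, -1.7, -5.8]
opening: 0.0287
```

```bash
python3 chk.py w8; python3 -c "
from circ import *
from rig import arm
table(arm.state()['position'],(.5203,-.0662),.075,.9,7,0,-.001)"
```

```text
11.0833 [ 0.44736609 -0.0813261   0.17671116] [-179.79864292    1.37021651 -171.76256196] F [11.48454253 -1.74806591 -5.81915833] 0.02871397097798917 [ -11.99699062   13.2655727   117.29947653    0.38292832   48.08027849
 -110.48448293]
r 0.0744859312228832 ang -168.28326673282845 Ftang(cw) -4.043846011362739 Frad -10.890259916418863
-169.59258517117243 0.07462021115909932
[[-0.0015, 0.0095, -0.001], [-0.0014, 0.0191, -0.001], [-0.0001, 0.0287, -0.001], [0.0025, 0.038, -0.001], [0.0062, 0.0469, -0.001], [0.0111, 0.0552, -0.001], [0.0169, 0.0628, -0.001]]
```

View pics/w8.png

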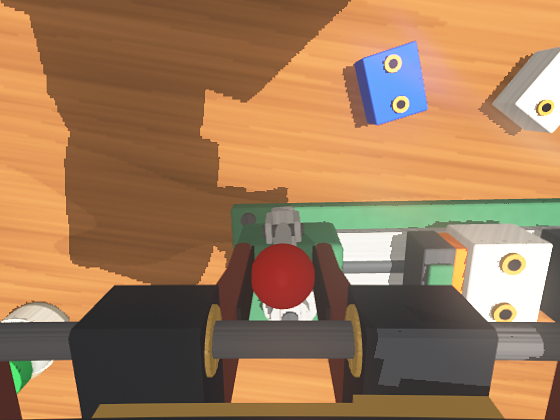

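>>> {"op": "play_rows", "data": {"offset": [[-0.001,0.0095,-0.001],[-0.001,0.019,-0.001],[0.0003,0.0285,-0.001],[0.003,0.038,-0.001],[0.0067,0.047,-0.001],[0.0115,0.055,-0.001],[0.0173,0.0628,-0.001]], "angular": [[0,0,0],[0,0,0],[0,0,0],[0,0,0],[0,0,0],[0,0,0],[0,0,0]], "gripper": [0.02,0.02,0.02,0.02,0.02,0.02,0.02], "force": 30}}

```text
time_s: 11.72
position: [0.4641, -0.0172, 0.1764]
orientation: [-179.8, 1.4, -171.7]
wrist_force: [-0.5, -5.7, 8.4]
opening: 0.0286
```

```bash
python3 chk.py w9; python3 -c "
from circ import *
from h import *
i=get_image('top'); cv2.imwrite('pics/t9.png',cv2.resize(i['image'][165:240,170:320],None,fx=5,fy=5,interpolation=2)[:,:,::-1])
table(arm.state()['position'],(.5208,-.0662),.0748,.45,5,0,-.001)"
```

```text
11.7167 [ 0.46407548 -0.01717567  0.17641682] [-179.75917369    1.37957881 -171.73309307] F [-0.52376035 -5.65229881  8.38806929] 0.02857891115748923 [-3.62027093e+00  1.40677828e+01  1.16215820e+02  6.49163995e-02
  4.83168175e+01 -1.01926856e+02]
r 0.07459612829363423 ang 138.91356975587826 Ftang(cw) -4.604458960122178 Frad -3.3199042756424406
138.2681592690172 0.07475763080992946
[[0.0047, 0.0048, -0.001], [0.0098, 0.0092, -0.001], [0.0153, 0.0131, -0.001], [0.0211, 0.0165, -0.001], [0.0272, 0.0194, -0.001]]
```

View pics/w9.png

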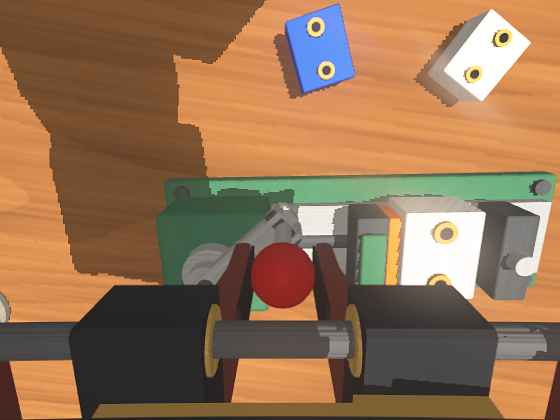

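View pics/t9.png

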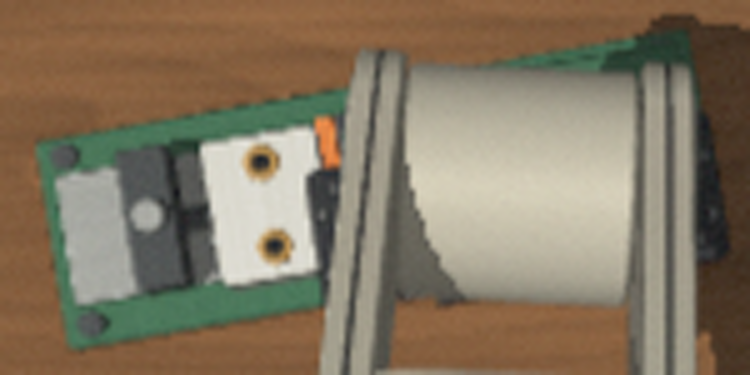

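```bash
python3 -c "
from circ import *
from h import *
table(arm.state()['position'],(.5208,-.0662),.0748,1.6,12,0,-.001)"
```

```text
138.2681592690172 0.07475763080992946
[[0.0071, 0.007, -0.001], [0.0151, 0.013, -0.001], [0.0238, 0.0178, -0.001], [0.033, 0.0215, -0.001], [0.0427, 0.0239, -0.001], [0.0526, 0.025, -0.001], [0.0626, 0.0247, -0.001], [0.0724, 0.0232, -0.001], [0.082, 0.0203, -0.001], [0.0911, 0.0162, -0.001], [0.0995, 0.0109, -0.001], [0.1072, 0.0046, -0.001]]
```

>>> {"op": "play_rows", "data": {"offset": [[0.0071,0.007,-0.001],[0.0151,0.013,-0.001],[0.0238,0.0178,-0.001],[0.033,0.0215,-0.001],[0.0427,0.0239,-0.001],[0.0526,0.025,-0.001],[0.0626,0.0247,-0.001],[0.0724,0.0232,-0.001],[0.082,0.0203,-0.001],[0.0911,0.0162,-0.001],[0.0995,0.0109,-0.001],[0.1072,0.0046,-0.001]], "angular": [[0,0,0],[0,0,0],[0,0,0],[0,0,0],[0,0,0],[0,0,0],[0,0,0],[0,0,0],[0,0,0],[0,0,0],[0,0,0],[0,0,0]], "gripper": [0.02,0.02,0.02,0.02,0.02,0.02,0.02,0.02,0.02,0.02,0.02,0.02], "force": 30}}

```text
time_s: 12.82
position: [0.5723, -0.011, 0.1764]
orientation: [-179.9, 1.5, -171.7]
wrist_force: [-2.7, 3.4, 8.4]
opening: 0.0287
```

```bash
python3 chk.py w10; python3 -c "
from circ import *
from h import *
i=get_image('top'); cv2.imwrite('pics/t10.png',cv2.resize(i['image'][165:240,170:320],None,fx=5,fy=5,interpolation=2)[:,:,::-1])
table(arm.state()['position'],(.5208,-.0662),.0748,.5,5,0,-.001)"
```

```text
12.8167 [ 0.57227188 -0.0110115   0.17640803] [-179.87528952    1.46630182 -171.71278878] F [-2.71333444  3.39056185  8.44658496] 0.02866073538338464 [  -2.37407821   22.58327264  103.19524297    0.18676742   52.7575652
 -100.77082365]
r 0.07580795681747172 ang 46.71932145153234 Ftang(cw) -4.299795589729309 Frad 0.608154015835326
45.900490463824404 0.07547162870777992
[[0.0046, -0.0059, -0.001], [0.0092, -0.0119, -0.001], [0.0131, -0.0183, -0.001], [0.0163, -0.025, -0.001], [0.0189, -0.032, -0.001]]
```

View pics/w10.png

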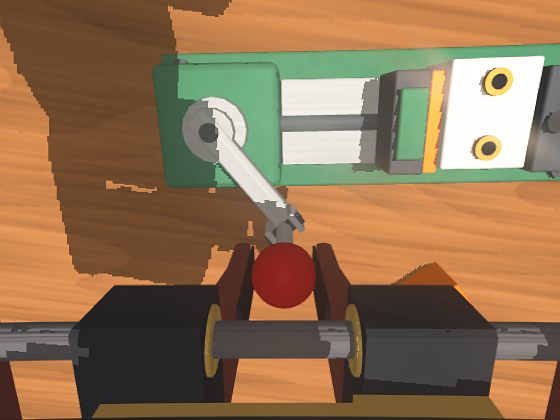

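View pics/t10.png

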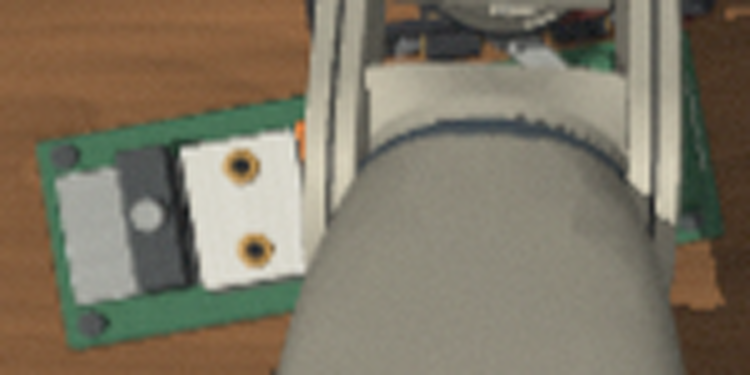

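>>> {"op": "play_rows", "data": {"offset": [[0.0035,-0.0043,-0.001],[0.007,-0.0088,-0.001],[0.01,-0.0135,-0.001],[0.0131,-0.0183,-0.001]], "angular": [[0,0,0],[0,0,0],[0,0,0],[0,0,0]], "gripper": [0.02,0.02,0.02,0.02]}}

```text
time_s: 13.25
position: [0.5865, -0.0295, 0.1764]
orientation: [-179.9, 1.6, -171.8]
wrist_force: [-2.8, 4.3, 8.2]
opening: 0.0284
```

```bash
cat > st.py <<'E'
import sys
from circ import *
from rig import arm
s=arm.state(); d=s["position"][:2]-np.array([.5208,-.0662]); r=np.hypot(*d); e=d/r; tg=np.array([e[1],-e[0]])
print(s["time_s"],"r",r,"ang",np.degrees(np.arctan2(d[1],d[0])),"Ft",s["wrist_force"][:2]@tg,"Fr",s["wrist_force"][:2]@e,"Fz",s["wrist_force"][2],s["opening"])
table(s["position"],(.5208,-.0662),.0750,float(sys.argv[1]),int(sys.argv[2]),0,0.0)
E
python3 st.py .3 4
```

```text
13.25 r 0.07528062996381242 ang 29.147972735601336 Ft -5.121986091988025 Fr -0.29627031955466615 Fz 8.175073818559216 0.028403333661873996
29.147972735601336 0.07528062996381242
[[0.0023, -0.0051, 0.0], [0.0045, -0.0103, 0.0], [0.0063, -0.0157, 0.0], [0.0076, -0.0211, 0.0]]
```

>>> {"op": "play_rows", "data": {"offset": [[0.0023,-0.0051,0.0],[0.0045,-0.0103,0.0],[0.0063,-0.0157,0.0],[0.0076,-0.0211,0.0]], "angular": [[0,0,0],[0,0,0],[0,0,0],[0,0,0]], "gripper": [0.02,0.02,0.02,0.02]}}

```text
time_s: 13.58
position: [0.5939, -0.0503, 0.1765]
orientation: [-179.9, 1.6, -171.7]
wrist_force: [-1.0, 4.8, 2.7]
opening: 0.0289
```

```bash
python3 st.py .2 3; python3 chk.py w11;python3 -c "
from h import *
i=get_image('top'); cv2.imwrite('pics/t11.png',cv2.resize(i['image'][180:240,170:250],None,fx=9,fy=9,interpolation=2)[:,:,::-1])"
```

```text
13.5833 r 0.07484877021300082 ang 12.23971702644954 Ft -4.853056680569739 Fr 0.03836220888458347 Fz 2.692112208378762 0.02886243521333431
12.23971702644954 0.07484877021300082
[[0.001, -0.0049, 0.0], [0.0016, -0.0099, 0.0], [0.0018, -0.0148, 0.0]]
13.5833 [ 0.5939474  -0.05033189  0.17654615] [-179.90772477    1.60140594 -171.74408459] F [-0.99136889  4.75087555  2.69211221] 0.02886243521333431 [  -6.14819141   24.37373434  100.24292452    0.38279565   53.80991302
 -104.62460333]
r 0.07533747937107194 ang 12.159100843154228 Ftang(cw) -4.853105853068434 Frad 0.031533835890585074
```

View pics/t11.png

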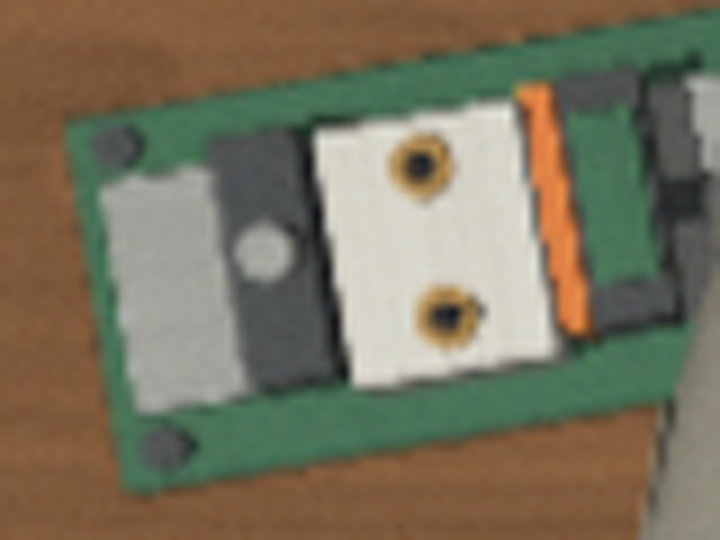

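View pics/w11.png

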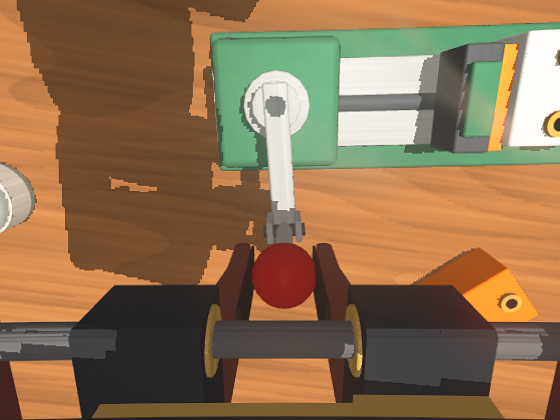

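>>> {"op": "play_rows", "data": {"offset": [[0.001,-0.0049,0.0],[0.0016,-0.0099,0.0],[0.0018,-0.0148,0.0]], "angular": [[0,0,0],[0,0,0],[0,0,0]], "gripper": [0.02,0.02,0.02]}}

```text
time_s: 13.93
position: [0.5956, -0.0661, 0.1765]
orientation: [-179.9, 1.6, -171.8]
wrist_force: [-1.1, 4.6, 4.0]
opening: 0.0286
```

```bash
python3 st.py .15 2
```

```text
13.9333 r 0.07483483542541335 ang 0.05983641316097942 Ft -4.561225689812663 Fr -1.1058827601228762 Fz 4.023320447258298 0.02864109709812619
0.05983641316097942 0.07483483542541335
[[-0.0, -0.0056, 0.0], [-0.0007, -0.0112, 0.0]]
```

>>> {"op": "play_rows", "data": {"offset": [[0.0,-0.0038,0.0],[-0.0003,-0.0075,0.0],[-0.0007,-0.0112,0.0]], "angular": [[0,0,0],[0,0,0],[0,0,0]], "gripper": [0.02,0.02,0.02]}}

```text
time_s: 14.18
position: [0.5949, -0.0776, 0.1765]
orientation: [-179.9, 1.6, -171.8]
wrist_force: [-1.0, 5.2, 2.9]
opening: 0.029
```

```bash
python3 st.py .15 3
```

```text
14.1833 r 0.07493307121369022 ang -8.787007632862162 Ft -5.005480446800114 Fr -1.7729806059048645 Fz 2.8918601404105484 0.029017469942528584
-8.787007632862162 0.07493307121369022
[[-0.0006, -0.0037, 0.0], [-0.0014, -0.0074, 0.0], [-0.0025, -0.011, 0.0]]
```

>>> {"op": "play_rows", "data": {"offset": [[-0.0006,-0.0037,0.0],[-0.0014,-0.0074,0.0],[-0.0025,-0.011,0.0]], "angular": [[0,0,0],[0,0,0],[0,0,0]], "gripper": [0.02,0.02,0.02]}}

```text
time_s: 14.43
position: [0.5924, -0.089, 0.1765]
orientation: [-179.9, 1.6, -171.8]
wrist_force: [0.3, 5.2, 3.2]
opening: 0.0284
```

```bash
python3 st.py .15 3
```

```text
14.4333 r 0.07515591037027418 ang -17.646655227508425 Ft -5.012796616197465 Fr -1.3014280450447322 Fz 3.230613805147021 0.02841164829351292
-17.646655227508425 0.07515591037027418
[[-0.0014, -0.0035, 0.0], [-0.0028, -0.007, 0.0], [-0.0043, -0.0104, 0.0]]
```

>>> {"op": "play_rows", "data": {"offset": [[-0.0014,-0.0035,0.0],[-0.0028,-0.007,0.0],[-0.0043,-0.0104,0.0]], "angular": [[0,0,0],[0,0,0],[0,0,0]], "gripper": [0.02,0.02,0.02]}}

```text
time_s: 14.68
position: [0.5882, -0.0997, 0.1766]
orientation: [-179.9, 1.6, -171.8]
wrist_force: [0.8, 5.5, 2.2]
opening: 0.0284
```

```bash
python3 st.py .15 3;python3 -c "
from h import *
i=get_image('top'); cv2.imwrite('pics/t12.png',cv2.resize(i['image'][180:240,170:250],None,fx=9,fy=9,interpolation=2)[:,:,::-1])"
```

```text
14.6833 r 0.07527659450318351 ang -26.461391121531143 Ft -5.299594799632841 Fr -1.6891150662979464 Fz 2.1590925892061463 0.02844127029620393
-26.461391121531143 0.07527659450318351
[[-0.002, -0.0032, 0.0], [-0.0039, -0.0064, 0.0], [-0.006, -0.0095, 0.0]]
```

View pics/t12.png

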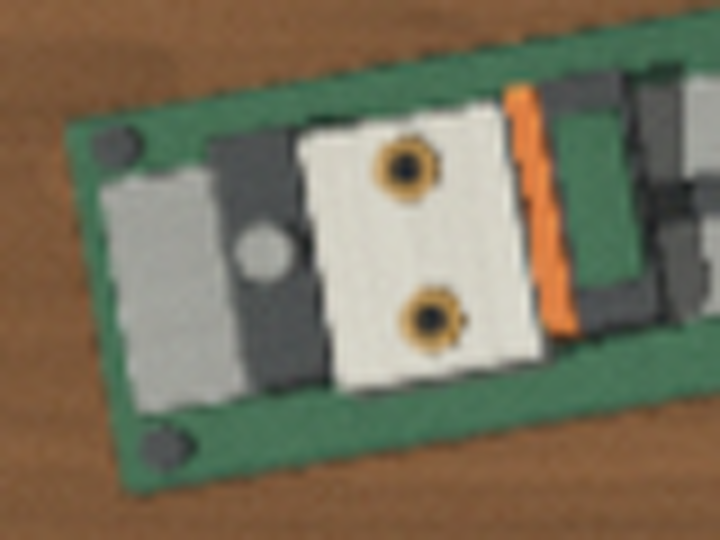

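>>> {"op": "play_rows", "data": {"offset": [[-0.002,-0.0032,0.0],[-0.0039,-0.0064,0.0],[-0.006,-0.0095,0.0]], "angular": [[0,0,0],[0,0,0],[0,0,0]], "gripper": [0.02,0.02,0.02]}}

```text
time_s: 14.98
position: [0.5821, -0.1099, 0.1766]
orientation: [-179.9, 1.6, -171.8]
wrist_force: [2.7, 5.1, 1.3]
opening: 0.0285
```

```bash
python3 st.py .15 3
```

```text
14.9833 r 0.07525695446215554 ang -35.49602009239131 Ft -5.718444868295338 Fr -0.7498532032561973 Fz 1.2907053880538641 0.0284628048685703
-35.49602009239131 0.07525695446215554
[[-0.0025, -0.0028, 0.0], [-0.0049, -0.0057, 0.0], [-0.0074, -0.0085, 0.0]]
```

>>> {"op": "play_rows", "data": {"offset": [[-0.0025,-0.0028,0.0],[-0.0049,-0.0057,0.0]], "angular": [[0,0,0],[0,0,0]], "gripper": [0.02,0.02]}}

```text
time_s: 15.15
position: [0.5777, -0.1154, 0.1766]
orientation: [-179.9, 1.7, -171.8]
wrist_force: [3.5, 8.2, 0.8]
opening: 0.0285
```

```bash
python3 st.py .15 3
```

```text
15.15 r 0.07521780619299429 ang -40.8858727466215 Ft -8.502502612187422 Fr -2.732611018743762 Fz 0.8038814706470212 0.028540313806203126
-40.8858727466215 0.07521780619299429
[[-0.0027, -0.0026, 0.0], [-0.0053, -0.0053, 0.0], [-0.0081, -0.0078, 0.0]]
```

>>> {"op": "play_rows", "data": {"offset": [[-0.0013,-0.0013,0.0],[-0.0025,-0.0025,0.0],[-0.0025,-0.0025,0.0],[-0.0025,-0.0025,0.0]], "angular": [[0,0,0],[0,0,0],[0,0,0],[0,0,0]], "gripper": [0.02,0.02,0.02,0.02]}}

```text
time_s: 15.48
position: [0.5757, -0.1177, 0.1766]
orientation: [-179.9, 1.8, -171.8]
wrist_force: [3.4, 5.6, 0.4]
opening: 0.0285
```

```bash
python3 st.py .15 3; python3 chk.py w13;python3 -c "
from h import *
i=get_image('top'); cv2.imwrite('pics/t13.png',cv2.resize(i['image'][180:240,170:250],None,fx=9,fy=9,interpolation=2)[:,:,::-1])"
```

```text
15.4833 r 0.07526540786962585 ang -43.16262707157763 Ft -6.380718089665285 Fr -1.3895332684866566 Fz 0.36263772230694535 0.028474055981865448
-43.16262707157763 0.07526540786962585
[[-0.0028, -0.0025, 0.0], [-0.0056, -0.005, 0.0], [-0.0085, -0.0074, 0.0]]
15.4833 [ 0.57569972 -0.11768692  0.17662473] [-179.90743243    1.81108466 -171.83729835] F [3.3513208  5.60473148 0.36263772] 0.028474055981865448 [ -13.0131567    23.64491893  101.43664365    0.70912903   53.19825045
 -111.59067679]
r 0.07563088878524024 ang -42.90350978334051 Ftang(cw) -6.386936911861722 Frad -1.3606626796937118
```

View pics/t13.png

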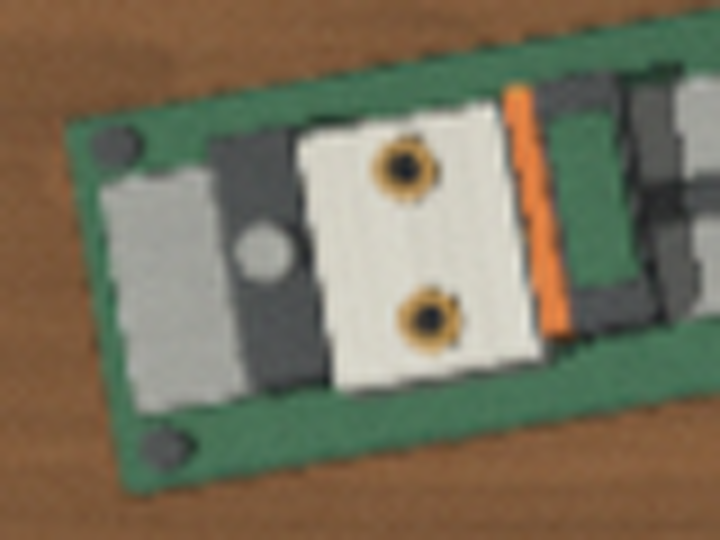

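View pics/w13.png

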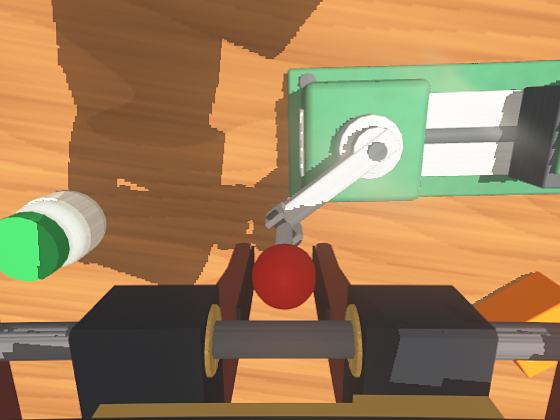

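>>> {"op": "play_rows", "data": {"offset": [[-0.0015,-0.0015,0.0],[-0.003,-0.003,0.0]], "angular": [[0,0,0],[0,0,0]], "gripper": [0.02,0.02]}}

```text
time_s: 15.75
position: [0.5735, -0.1199, 0.1766]
orientation: [-180.0, 1.9, -171.8]
wrist_force: [4.4, 9.6, -0.1]
opening: 0.0287
```

```bash
python3 st.py .15 3
```

```text
15.75 r 0.0752907047621977 ang -45.55235657122358 Ft -9.799303319636179 Fr -3.770921845885211 Fz -0.12654895044249956 0.028745377686437867
-45.55235657122358 0.0752907047621977
[[-0.0029, -0.0024, 0.0], [-0.0058, -0.0048, 0.0], [-0.0088, -0.007, 0.0]]
```

>>> {"op": "play_rows", "data": {"offset": [[0,0,0],[0,0,0],[0,0,0],[0,0,0],[0,0,0],[0,0,0],[0,0,0]], "angular": [[0,0,0],[0,0,0],[0,0,0],[0,0,0],[0,0,0],[0,0,0],[0,0,0]], "gripper": [0.02,0.02,0.02,0.065,0.065,0.065,0.065]}}

```text
time_s: 16.33
position: [0.5732, -0.1205, 0.1764]
orientation: [-179.9, 1.9, -171.8]
wrist_force: [0.3, -0.6, 0.5]
opening: 0.0517
```

```bash
python3 chk.py w14
python3 - <<'E'
from h import *
w=get_image("wrist");s,w=wrist()
for t,z in(("fold_pivot",.128),("knob",.190)):
    for r in models.pinpoint(t,"wrist")[:2]: print(t,np.round(r["position"],1),round(r["score"],2),np.round(onz(w,r["position"],z),4))
print(proj(w,[.5206,-.0665,.112]))
R0=Ro.from_euler('xyz',s["orientation"],degrees=True); R1=Ro.from_euler('xyz',[180,0,134.4],degrees=True)
print((R1*R0.inv()).as_rotvec(degrees=True))
E
```

```text
16.3333 [ 0.57319602 -0.12050367  0.17639807] [-179.92934086    1.87883017 -171.84673944] F [ 0.26795926 -0.61823914  0.53712023] 0.05169717894020421 [ -13.3662159    23.49417646  101.72264785    0.78039603   53.01187471
 -111.97821116]
r 0.07580816323950232 ang -45.7523094138781 Ftang(cw) 0.23943624938854996 Frad 0.6298349606996834
fold_pivot [234.1 288.6] 0.59 [ 0.5746 -0.1172  0.128 ]
fold_pivot [284.7 290.5] 0.22 [ 0.6099 -0.1108  0.128 ]
knob [281.3 291. ] 0.82 [ 0.5736 -0.1171  0.19  ]
[[379.88068013 156.80606174]]
[  0.6891082    1.84356124 -53.74265986]
```

View pics/w14.png

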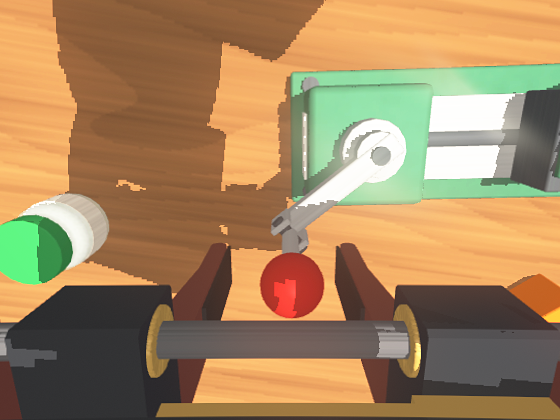

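>>> {"op": "play_rows", "data": {"offset": [[0.0,0.001,0],[0.0,0.002,0],[0.0003,0.0033,0],[0.0003,0.0033,0],[0.0003,0.0033,0],[0.0003,0.0033,0],[0.0003,0.0033,0],[0.0003,0.0033,0],[0.0003,0.0033,0],[0.0003,0.0033,0]], "angular": [[0.1,0.3,-6],[0.2,0.5,-12],[0.3,0.8,-18],[0.3,1.0,-24],[0.4,1.2,-30],[0.5,1.4,-36],[0.6,1.6,-42],[0.7,1.8,-48],[0.7,1.8,-52],[0.7,1.8,-52]], "gripper": [0.065,0.065,0.065,0.065,0.065,0.065,0.065,0.065,0.065,0.065]}}

```text
time_s: 17.42
position: [0.5738, -0.1169, 0.1766]
orientation: [179.9, 0.0, 136.0]
wrist_force: [-1.0, 0.0, 0.1]
opening: 0.0652
```

```bash
python3 chk.py w15
python3 - <<'E'
from h import *
s,w=wrist()
for t,z in(("fold_pivot",.128),("knob",.190)):
    for r in models.pinpoint(t,"wrist")[:2]: print(t,np.round(r["position"],1),round(r["score"],2),np.round(onz(w,r["position"],z),4))
print(proj(w,[.5206,-.0665,.112]))
E
```

```text
17.4167 [ 0.57378108 -0.11686664  0.17655576] [1.79945898e+02 4.86014899e-02 1.36008665e+02] F [-0.96371039  0.03733387  0.08876901] 0.06522869529128884 [-1.26879823e+01  2.41804482e+01  1.00541254e+02  2.55404293e-02
  5.52086643e+01 -5.87112307e+01]
r 0.07367044159806316 ang -43.45204266154192 Ftang(cw) 0.6356865766189688 Frad -0.7252820954029728
fold_pivot [235.7 288. ] 0.97 [ 0.5766 -0.1169  0.128 ]
fold_pivot [111.9 283.3] 0.21 [ 0.5202 -0.0669  0.128 ]
knob [233.2 288.1] 0.46 [ 0.559  -0.1013  0.19  ]
[[284.24955771 111.87821259]]
```

View pics/w15.png

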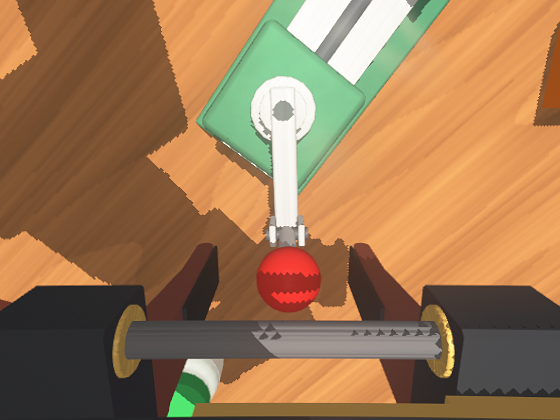

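Run:
```python
from h import *
s,w=wrist()
k=onz(w,(279,289),.19);p=onz(w,(233,287.5),.128);h=onz(w,(111,283.5),.112)
print(k,p,h)
for a in(k,p): d=a-h; print(np.degrees(np.arctan2(d[1],d[0])),np.hypot(d[0],d[1]))
T=s["position"]; R=Ro.from_euler('xyz',s["orientation"],degrees=True).as_matrix(); print((R.T@(k-T)))
```

```text
[ 0.57541128 -0.1163825   0.19      ] [ 0.57506369 -0.11590067  0.128     ] [ 0.51985393 -0.066467    0.112     ]
-41.938112576947596 0.074687187824993
-41.84060404062415 0.07410671171403728
[-0.00092556  0.0015266  -0.01342699]
```

>>> {"op": "play_rows", "data": {"offset": [[0.0015,0.0005,0],[0.0015,0.0005,0],[0.0015,0.0005,0],[0.0015,0.0005,0],[0.0015,0.0005,0],[0.0015,0.0005,0],[0.0015,0.0005,0],[0.0015,0.0005,0]], "angular": [[0,0,2],[0,0,2],[0,0,2],[0,0,2],[0,0,2],[0,0,2],[0,0,2],[0,0,2]], "gripper": [0.065,0.065,0.02,0.02,0.02,0.02,0.02,0.02], "force": 15}}

```text
time_s: 18.33
position: [0.5756, -0.1161, 0.1767]
orientation: [179.9, 0.1, 138.2]
wrist_force: [3.5, 6.0, -1.7]
opening: 0.0294
```

```bash
python3 chk.py w16
python3 - <<'E'
import numpy as np,json
o=[]
for d in range(8,57,8):
    t=np.radians(d);a=.062*np.sin(t);o.append([round(-.743*a,4),round(.669*a,4),round(-.062*(1-np.cos(t)),4)])
print(json.dumps(o))
E
```

```text
18.3333 [ 0.5755609  -0.11606371  0.17668294] [1.79881821e+02 6.36375426e-02 1.38213021e+02] F [ 3.52533118  5.99478522 -1.72341725] 0.029364092079989405 [-1.26003589e+01  2.42758032e+01  1.00363319e+02  8.78036020e-02
  5.52477206e+01 -6.08634253e+01]
r 0.07443222957251974 ang -42.06096603332791 Ftang(cw) -6.812416150936083 Frad -1.3987122354033132
[[-0.0064, 0.0058, -0.0006], [-0.0127, 0.0114, -0.0024], [-0.0187, 0.0169, -0.0054], [-0.0244, 0.022, -0.0094], [-0.0296, 0.0267, -0.0145], [-0.0342, 0.0308, -0.0205], [-0.0382, 0.0344, -0.0273]]
```

>>> {"op": "play_rows", "data": {"offset": [[-0.0064,0.0058,-0.0006],[-0.0127,0.0114,-0.0024],[-0.0187,0.0169,-0.0054],[-0.0244,0.022,-0.0094],[-0.0296,0.0267,-0.0145],[-0.0342,0.0308,-0.0205],[-0.0382,0.0344,-0.0273],[-0.0382,0.0344,-0.0273]], "angular": [[0,0,0],[0,0,0],[0,0,0],[0,0,0],[0,0,0],[0,0,0],[0,0,0],[0,0,0]], "gripper": [0.02,0.02,0.02,0.02,0.02,0.02,0.02,0.02]}}

```text
time_s: 19.05
position: [0.536, -0.0801, 0.1477]
orientation: [179.9, -0.1, 138.2]
wrist_force: [3.7, 5.4, -1.1]
opening: 0.0289
```

```bash
python3 chk.py w17
python3 - <<'E'
import numpy as np,json
o=[]
for d in [62,68,74,80,85,90]:
    f=lambda d:np.array([-.743*.062*np.sin(d),.669*.062*np.sin(d),-.062*(1-np.cos(d))])
    o.append(np.round(f(np.radians(d))-f(np.radians(56)),4).tolist())
print(json.dumps(o))
E
```

```text
19.05 [ 0.53599037 -0.08014528  0.14771437] [ 1.79884747e+02 -7.55512967e-02  1.38225596e+02] F [ 3.69776435  5.42362539 -1.05877204] 0.028917481317286785 [ -9.84121098  23.21105804 107.05842219   0.18055568  49.73381676
 -58.18343569]
r 0.020991869457540457 ang -41.63003010156772 Ftang(cw) -6.510380483778575 Frad -0.8391183115844107
[[-0.0025, 0.0022, -0.0056], [-0.0045, 0.0041, -0.0114], [-0.0061, 0.0055, -0.0176], [-0.0072, 0.0065, -0.0239], [-0.0077, 0.0069, -0.0293], [-0.0079, 0.0071, -0.0347]]
```

View pics/w17.png

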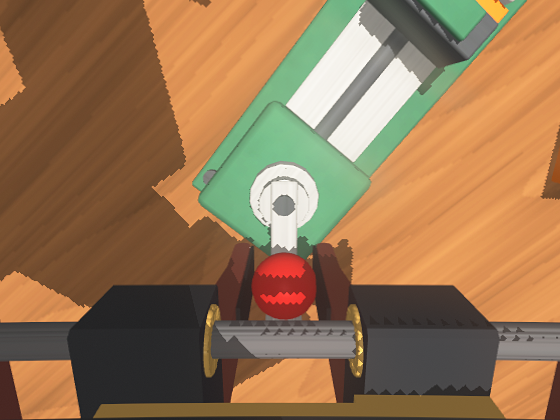

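>>> {"op": "play_rows", "data": {"offset": [[-0.0025,0.0022,-0.0056],[-0.0045,0.0041,-0.0114],[-0.0061,0.0055,-0.0176],[-0.0072,0.0065,-0.0239],[-0.0077,0.0069,-0.0293],[-0.0079,0.0071,-0.0347],[-0.0079,0.0071,-0.036],[-0.0079,0.0071,-0.036]], "angular": [[0,0,0],[0,0,0],[0,0,0],[0,0,0],[0,0,0],[0,0,0],[0,0,0],[0,0,0]], "gripper": [0.02,0.02,0.02,0.02,0.02,0.02,0.02,0.02]}}

```text
time_s: 19.77
position: [0.5279, -0.0728, 0.1109]
orientation: [179.9, -0.2, 138.2]
wrist_force: [3.2, 4.6, -2.5]
opening: 0.0289
```

```bash
python3 chk.py w18
```

```text
19.7667 [ 0.52791126 -0.07283785  0.11086556] [ 1.79911552e+02 -1.72933058e-01  1.38211970e+02] F [ 3.23683308  4.57803568 -2.48309213] 0.028856964001733793 [ -9.23265119  25.92011342 109.2133537    0.23717946  44.9649435
 -57.61244509]
r 0.010099119408089096 ang -41.091977215235715 Ftang(cw) -5.577733847387515 Frad -0.5695474012444223
```

View pics/w18.png

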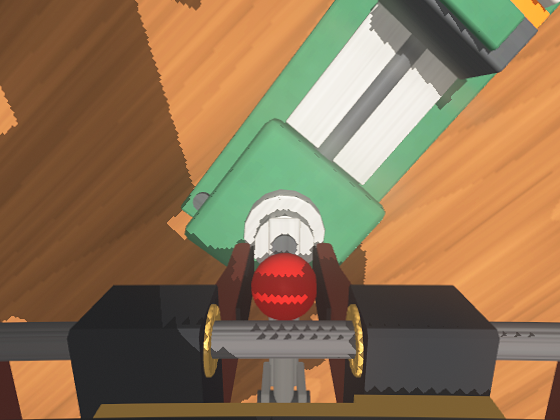

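>>> {"op": "play_rows", "data": {"offset": [[0,0,-0.001],[0,0,-0.002],[0,0,-0.003],[0,0,-0.003]], "angular": [[0,0,0],[0,0,0],[0,0,0],[0,0,0]], "gripper": [0.02,0.02,0.02,0.02]}}

```text
time_s: 20.15
position: [0.5285, -0.0728, 0.1086]
orientation: [179.9, -0.1, 138.2]
wrist_force: [-1.0, 4.3, 12.1]
opening: 0.029
```

```bash
python3 chk.py w19; python3 -c "
from h import *
i=get_image('side'); cv2.imwrite('pics/s19.png',cv2.resize(i['image'][180:270,220:330],None,fx=6,fy=6,interpolation=2)[:,:,::-1])"
```

```text
20.15 [ 0.52848234 -0.07281889  0.1086245 ] [ 1.79867240e+02 -1.26899471e-01  1.38200655e+02] F [-1.04247776  4.32439577 12.14811529] 0.02897559600046336 [ -9.22810611  26.14555055 109.2418028    0.2564143   44.64840334
 -57.6110918 ]
r 0.010524281553345493 ang -38.970224627760636 Ftang(cw) -2.7064691234153386 Frad -3.5301817977665784
```

View pics/s19.png

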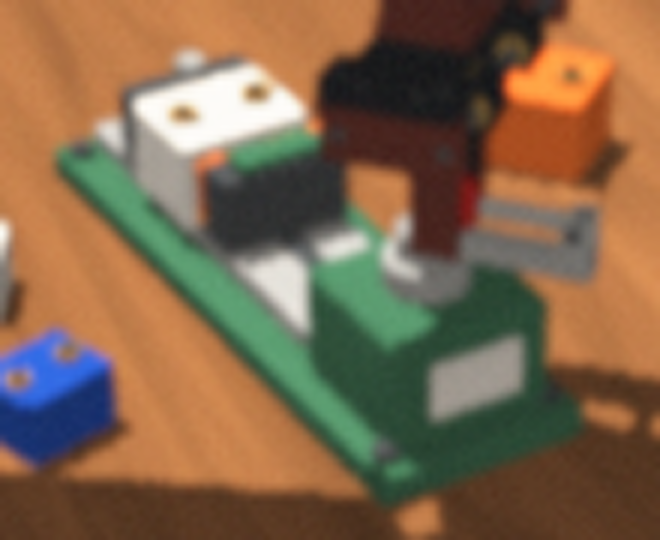

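>>> {"op": "play_rows", "data": {"offset": [[0,0,0],[0,0,0],[0,0,0],[0,0,0],[0,0,0],[0,0,0.02],[0,0,0.05],[0,0,0.08],[0,0,0.11],[0,0,0.13],[0,0,0.13]], "angular": [[0,0,0],[0,0,0],[0,0,0],[0,0,0],[0,0,0],[0,0,0],[0,0,0],[0,0,0],[0,0,0],[0,0,0],[0,0,0]], "gripper": [0.06,0.06,0.06,0.06,0.06,0.06,0.06,0.06,0.06,0.06,0.06]}}

```text
time_s: 21.17
position: [0.5308, -0.0733, 0.2429]
orientation: [179.6, 0.2, 138.2]
wrist_force: [0.1, 0.1, 0.3]
opening: 0.0603
```

```bash
python3 chk.py w20; python3 -c "
from h import *
i=get_image('side'); cv2.imwrite('pics/s20.png',cv2.resize(i['image'][180:270,220:330],None,fx=6,fy=6,interpolation=2)[:,:,::-1])"
```

```text
21.1667 [ 0.53079144 -0.07331707  0.2428882 ] [179.64978277   0.2308233  138.20031728] F [0.12052355 0.10424076 0.304578  ] 0.06028264785691059 [ -9.23573341  15.1791314  103.88959349   0.19628886  60.54838286
 -57.53269805]
r 0.012677657037358132 ang -34.15174406481191 Ftang(cw) -0.15392512978360942 Frad 0.041220341924921876
```

View pics/s20.png

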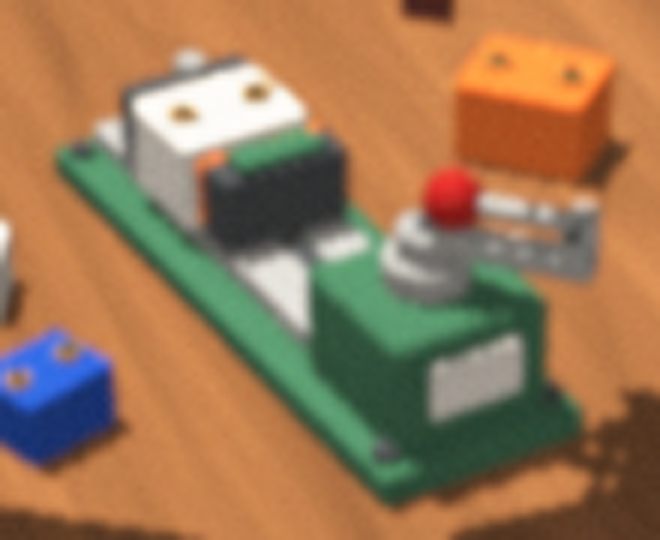

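View pics/w20.png

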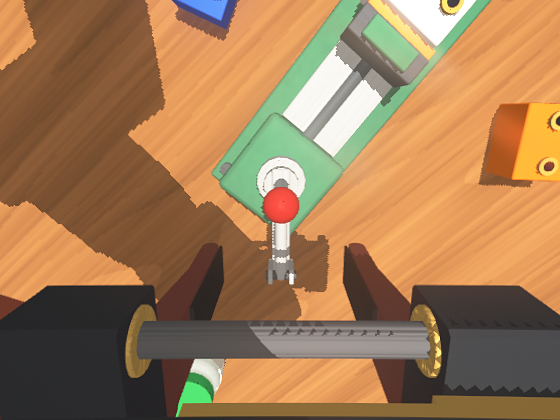

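Run:
```python
from h import *
s,w=wrist(); i=get_image("side")
def red(im):
    a=im["image"].astype(int); m=((a[...,0]>120)&(a[...,1]<70)&(a[...,2]<70)).astype(np.uint8)
    n,l,st,c=cv2.connectedComponentsWithStats(m); return [(st[k,4],c[k].round(1)) for k in range(1,n) if st[k,4]>40]
rs=red(i); rw=red(w); print(rs,rw)
h=onz(w,(182,280.5),.112); p=onz(w,(268,281),.128); print(h,p)
for A in((.5206,-.0665),(.5195,-.067)):
  for ang in(-44,-42,-40):
    u=np.array([np.cos(np.radians(ang)),np.sin(np.radians(ang))]);
    for th in(0,.12,.3):
        r=.075-.062*np.cos(th); X=[*(np.array(A)+r*u),.128+.062*np.sin(th)]
        print(A,ang,th,proj(i,X).round(1),proj(w,X).round(1))
```

```text
[(np.int32(100), array([142.2, 122.8])), (np.int32(111), array([253.3, 169.8])), (np.int32(56), array([294.8, 212.7])), (np.int32(382), array([327.7, 335.8]))] [(np.int32(219), array([278.7, 217.6]))]
[ 0.51361973 -0.0636518   0.112     ] [ 0.56631321 -0.11036856  0.128     ]
(0.5206, -0.0665) -44 0 [[294.8 212.1]] [[283.  210.4]]
(0.5206, -0.0665) -44 0.12 [[294.9 209.9]] [[283.  213.5]]
(0.5206, -0.0665) -44 0.3 [[295.8 206.7]] [[282.9 220.5]]
(0.5206, -0.0665) -42 0 [[294.8 212. ]] [[283.6 210.4]]
(0.5206, -0.0665) -42 0.12 [[295.  209.8]] [[283.6 213.5]]
(0.5206, -0.0665) -42 0.3 [[295.8 206.6]] [[283.7 220.5]]
(0.5206, -0.0665) -40 0 [[294.9 212. ]] [[284.1 210.4]]
(0.5206, -0.0665) -40 0.12 [[295.1 209.7]] [[284.2 213.5]]
(0.5206, -0.0665) -40 0.3 [[295.9 206.5]] [[284.4 220.5]]
(0.5195, -0.067) -44 0 [[294.5 212.3]] [[281.6 209.8]]
(0.5195, -0.067) -44 0.12 [[294.7 210. ]] [[281.6 212.9]]
(0.5195, -0.067) -44 0.3 [[295.5 206.9]] [[281.5 219.9]]
(0.5195, -0.067) -42 0 [[294.5 212.2]] [[282.2 209.8]]
(0.5195, -0.067) -42 0.12 [[294.7 210. ]] [[282.2 212.9]]
(0.5195, -0.067) -42 0.3 [[295.5 206.8]] [[282.2 219.9]]
(0.5195, -0.067) -40 0 [[294.6 212.1]] [[282.8 209.8]]
(0.5195, -0.067) -40 0.12 [[294.8 209.9]] [[282.8 212.9]]
(0.5195, -0.067) -40 0.3 [[295.6 206.7]] [[282.9 219.9]]
```

```bash
python3 -c "
from rig import arm
print(arm.hand_in())"
```

```text
the job is handed in; nothing more can be done
None
```

The aluminium block is clamped against the end stop, the handle is folded flat, and the job is handed in at about 21 s of the 72 s allowed. `hand_in()` reports no verdict, so pass or fail is not confirmed.

- **What I did:** I swung the handle upright to its stop and cranked clockwise about 1.6 turns. I stopped when the handle force was 9.8 N, about 4.8 N above the free-running 5 N. I then opened the gripper, turned it square to the crank arm, gripped the knob again, folded the handle down and moved clear.
- **Handle:** It met its stop at about 12 N when pressed down. Afterwards the knob in the side picture was within about 1 px of where it should be when folded flat.
- **Clamp:** The crank arm stood at about -42° both before and after folding, so folding did not loosen it. The block showed no gap to the end stop in the last top view, and the robot was clear with wrist force near zero. I only nudged the crank in the tightening direction.
- **Uncertain:** When I let go of the handle, the crank seemed to back off by 2–3°, which fits its 45 N holding limit. That leaves roughly 30–45 N on the block. This is an estimate from angle and handle force, because the jaw force itself cannot be measured directly.
- **Disagreement:** The wrist and top cameras placed the crank axis about 2 mm apart. One network knob position in the last regrip was clearly wrong, so I read the knob from the picture instead.

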